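# Run the specimen shelf out to its line and hold it

### The job

The specimen pots are to be read from below through the windows in their shelf. Unlock the shelf by turning the black wing knob on the stand clockwise (seen from above) until it clicks over and stays a quarter turn round, then slide the shelf out along its guides, without lifting it, until the dark line across it is level with the end of the stand. The loaded shelf tips over the end if it is let go, so finish while still holding it by its bar, lying flat on the stand, with the pots standing in their seats and the things around left alone.

Things in the scene. Friction and masses are not known exactly. Their poses are not given: they have to be found in the camera images.
- stand: Aluminium bench stand, an open bridge fixed to the worktop, x = -95..95, y = -66..84 mm. Origin: on the worktop below the middle of the shelf's track. x: the way the shelf runs out, roughly to the robot's right; y: to the lock's side, roughly away from the robot; z up. Bed (shelf lies on it) 90 mm up; two side guide strips 7 mm high leave the shelf 1.8 mm play each side.
- stand_end (a point): Middle of the end edge of the stand's bed over which the shelf runs out (stand x = 95, y = 0, z = 90 mm); axes as the stand's. The lock's dark steel bracket stands at stand x = -52..-18 mm and reaches over the shelf's far edge (stand y = 29..83 mm), its top 110 mm above the worktop.
- lock_knob (a joint): Angle of the black wing knob (rad): 0 locked, growing clockwise seen from above, 1.57 stop. Its cam lifts a sprung pin out of a hole in the shelf. The spring resists with up to about 0.2 N m up to the crest at 1.0 rad; let go before that the knob springs back and locks, past it the knob snaps on to 1.57 and rests there (the click), the pin 3 mm clear of the shelf.
- lock_knob_grip (a point): Top face of the knob's wing, on its vertical axis (stand x = -35, y = 42, z = 146 mm). The wing is an upright bar 12 mm thick, 42 long, 22 high: grip it across its thickness, fingertips at most 20 mm below this point (below is the hub, 27 mm across). Locked, the wing lies along the stand's y, so the fingers close along the stand's x; released, it lies along the stand's x.
- shelf: Loose white shelf board 235x112x10 mm, about 0.28 kg, pots at its outer end. Origin: centre of its underside; x outward like the stand's, z up. At the start it is 22.5 mm outward of the stand's origin, pinned; it travels 100 mm. It slides with a few newtons, tips over the stand's end from about 85 mm overhang if not held, and needs 3 to 5 N down at its bar when at the line (145 mm).
- shelf_line (a point): Point on the shelf's underside, mid-width, straight below the dark line scribed across its top (27.5 mm inward of the shelf's origin, 145 mm from its outer end). Line level with the end of the stand = this point at the same stand x as stand_end.
- shelf_grip (a point): Centre of the steel bar of the pull handle on the shelf's inner end, 102.5 mm inward of the shelf's origin, 23 mm above its top face. The bar lies across the shelf (along its y), 12 mm thick, 50 long, 14 high, on two short posts; the fingers close along the shelf's x.
- pot_1: White capped specimen pot, 43 mm across, 84 mm tall, about 0.07 kg; origin: centre of its underside. It stands in a round seat 6 mm deep in the shelf; the only pot of the inner pair of seats.
- pot_2: Pot like pot_1, in the outer pair of seats, on the side near the robot.
- pot_3: Pot like pot_1, in the outer pair of seats, on the side of the lock.
- seat_1 (a point): Centre of the floor of pot_1's seat.
- seat_2 (a point): Centre of the floor of pot_2's seat.
- seat_3 (a point): Centre of the floor of pot_3's seat.
- meter: Bystander: white handheld meter, 174x78x48 mm, lying on the worktop; origin at the centre of its underside (so for all bystanders).
- lancets: Bystander: carton, 52x72x60 mm.
- saline: Bystander: small bottle, 34 mm across, 79 mm tall.
- tweezers: Bystander: steel forceps, 137 mm long, 11 mm high, lying.
- marker: Bystander: pen, 135 mm long, 16 mm thick, lying.

How it is judged:
On the way:
1. the knob has clicked over its crest and rests a quarter turn round, the shelf not yet moved (value of joint lock_knob above 1.4 rad and distance of shelf from where it was at the start of the episode below 0.012 m), for 0.2 s.
At the end, for the whole second after the job is handed in: Through the last second: knob past 1.4 rad; the shelf's line within 6 mm of the end of the stand, the shelf flat on the bed (tilted less than 0.035 rad, raised less than 4 mm) and still, the fingers holding it with more than 1.5 N; every pot within 8 mm of its seat and upright within 0.12 rad (value of joint lock_knob above 1.4 rad and x of shelf_line in the frame of stand_end between -0.006 and 0.006 m and z of shelf_line in the frame of stand_end below 0.004 m and angle between shelf's own z axis and vertical below 0.035 rad and linear speed of shelf below 0.01 m/s and contact force between the fingers and shelf above 1.5 N and distance between pot_1 and seat_1 below 0.008 m and angle between each of pot_1, pot_2, pot_3's own z axis and vertical below 0.12 rad and distance between pot_2 and seat_2 below 0.008 m and distance between pot_3 and seat_3 below 0.008 m); the arm keeps its last pose, push and grip.
It fails at once if the shelf tips (more than 0.12 rad) (angle between shelf's own z axis and vertical above 0.12 rad).
It fails at once if the shelf is lifted off the stand (more than 12 mm) (z of shelf_line in the frame of stand_end above 0.012 m).
It fails at once if a pot falls over (angle between any of pot_1, pot_2, pot_3's own z axis and vertical above 0.4 rad).
It fails at once if a bystander is pushed more than 20 mm (distance of any of meter, lancets, saline, tweezers, marker from where it was at the start of the episode above 0.02 m).
It also fails if it takes over 48 s, if anything falls off the work surface, if the arm or the gripper's body presses on something with over 40 N, if the wrist force passes 120 N, or if a joint passes its speed limit or range.

### The arm

A 7-joint arm with a two-finger parallel gripper is mounted at the origin on a cart in front of the work surface, level with it; the furniture and walls round the work are solid. World frame = base frame: x ahead of the robot, y to its left, z up, the work surface at z = 0. Lengths are in m, angles in rad, forces in N, time in s.
With the tool pointing down it reaches from about 0.425 to 0.95 m from the base axis. Payload 4.7 kg.
Tool frame: the origin (TCP) lies on the centre line of the jaws, within the pads' length; the fingertips stand 8 mm ahead of it and the grasp point (between the pads) lies 11 mm behind it; z points along the fingers, y is the line along which they close (so a half turn about z gives the same grasp; the last joint's range is limited). The gripper opens to 87 mm and grips with 3 to 60 N. Pads are 19 mm wide; open, the fingers measure 117 mm over their backs; the gripper's body (75 mm by 190 mm) begins 51 mm behind the grasp point.
Start: joints at [1.107, 0.469, -0.049, 1.532, 0.024, 1.141, -0.082], TCP at [0.284, -0.612, 0.231] pointing down, gripper open.
Joint ranges: [-2.59, 2.59], [-0.33, 1.99], [-1.39, 1.29], [0.1, 2.45], [-1.04, 4.18], [0.21, 1.99], [-2.66, 2.66]. Speed limits (rad/s): [2.57, 2.57, 3.14, 3.14, 3.14, 3.14, 3.14].

### API

Orientations are given as a unit quaternion [x, y, z, w].
In Python, from plant import env gives the robot as it stands.
- The arm moves only by the tool arm_command, never from a script. Its argument "deltas" is a list that holds one entry, the list of rows, each a list of 7 numbers: the turn, a rotation vector about the tool's x, y, z in units of 10 degrees (1.0 is 10 degrees), then the shift along the tool's x, y, z in units of 60 mm (1.0 is 60 mm), then the closure, from -1 (fully open) to 1 (shut). In form: [[[ax, ay, az, dx, dy, dz, hand], ...]]. A call has 1 to 8 rows; each row shifts and turns the commanded pose from where the row before left it, along the tool's axes as they then stand; what a row does not reach is not made up. A row lasts 1/8 s, in which the tool goes at most 62.5 mm and 10.7 degrees, less where a joint would pass 70% of its speed; a pose out of reach is approached as far as the arm can. A call is refused whole if a number of a shift passes 1 or a number of a turn 1, either way. A call with a gripper value outside its range is refused whole. The fingers move at their own pace and stop on an object; "grip_force" is the grip in N (left out, the last holds). Time passes only in rows, so rows that do not move let the fingers close. It gives the time, the measured TCP pose, the force, the opening and the grip force at its end, in the units of the state.
- env.sense(): the state, without advancing time (a new reading comes with each control period).
- env.capture(name): name is "scene" or "top" or "wrist"; returns the picture (400x640x3 uint8, red, green, blue); there is no depth.
- env.get_calibration(name): a dict with "fx", "fy", "cx", "cy" (pixels), "eye" and "rotation" of the camera in the world. Camera axes: x right, y up, looking along -z (the intrinsics and any distortion apply to the point x, -y, -z); pixel columns grow to the right and rows downward; lengths in m; the calibration is good to about 2 mm. The wrist camera is an equidistant fisheye: a pixel r from the principal point sees the ray r / f radians off the axis. A picture is of the moment at which its call begins: read the wrist's pose just before it. get_calibration takes no time and is no camera call; for the wrist camera it gives the pose at the moment of the call.
- env.finish_job(): hands the job in; it is judged then, once.
The state is a dict: "t": time; "q": joint angles; "qd": joint speeds; "effort": joint torques, N m; "tcp_pos": TCP position; "ee_rot": TCP orientation; "contact_force": force on the tool from outside, world axes, zero at the start; "wrist_torque": the same for the moment, N m; "width": opening from 0.0 (shut) to 1.0 (fully open); "finger_force": force on a finger pad.
Only numpy, scipy, OpenCV 4.12 (cv2) and the standard library are available. Lean on these libraries where they do the work, as an engineer would, in place of code of your own. Each camera call takes 0.05 s, during which the arm holds its last target. There are 200 camera calls.

## Working session

There is one attempt and no reset: what is moved stays moved. The work goes in short steps, Python scripts to look and compute and a tool call to move; the robot and the scene stay as the last step left them, time stands still between calls to the robot, and variables do not carry over. Pictures are saved under pics/ and viewed, at most 10 in all, crops included, and the job is handed in when it is done.

Besides the shell and the picture viewer there is one more tool, called after "Emit:" by a JSON object that holds its "api" and its "payload". arm_command: Moves the arm, as the interface text tells. Its arguments: {"type":"object","properties":{"deltas":{"type":"array"},"grip_force":{"type":"number"}},"required":["deltas"]}

```bash
mkdir -p pics; ls; python3 - <<'E'
from plant import env
import cv2
for n in("scene","top"):
    im=env.capture(n); cv2.imwrite(f"pics/{n}0.png",im[:,:,::-1]); c=env.get_calibration(n); print(n,c)
s=env.sense(); print(s)
E
```

```text
pics
scene {'fx': 517.9722465720054, 'fy': 517.9722465720054, 'cx': 314.2740865589541, 'cy': 203.34063007831747, 'eye': array([-0.46337996,  0.58000815,  1.01327375]), 'rotation': array([-0.21548083,  0.35432187,  0.76490057, -0.49290074])}
top {'fx': 430.991159715889, 'fy': 430.991159715889, 'cx': 324.89515541363323, 'cy': 204.90298181720482, 'eye': array([0.42981184, 0.11638137, 1.53291886]), 'rotation': array([-0.0057827 ,  0.01507259,  0.71287949, -0.70110072])}
{'t': 0.1, 'q': array([ 1.10708498,  0.46935776, -0.04859016,  1.53357653,  0.02407748,
        1.14100645, -0.08232362]), 'qd': array([-7.34977687e-05, -1.10291596e-03, -3.72039948e-04, -2.61958838e-03,
        1.56238486e-03,  1.86735672e-03, -8.18470852e-04]), 'effort': array([ 7.12037981e-04, -5.09172285e+01, -8.11577844e-02, -2.36830938e+01,
       -6.14465307e-02,  3.44689912e-02,  5.28350108e-05]), 'tcp_pos': array([ 0.28412863, -0.6117032 ,  0.22960551]), 'ee_rot': array([ 9.76460832e-01,  2.15692991e-01, -2.11456616e-04, -8.56071813e-04]), 'contact_force': array([-0.51978067,  0.62474333,  0.74016397]), 'wrist_torque': array([ 0.0205379 ,  0.04485476, -0.01271126]), 'finger_force': 0.0, 'width': 1.005653949106405}
```

View pics/top0.png

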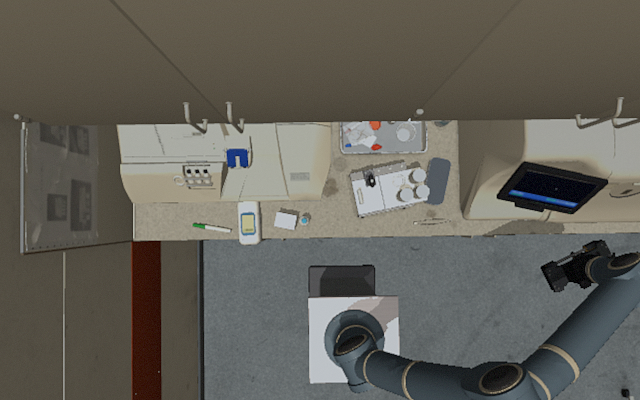

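View pics/scene0.png

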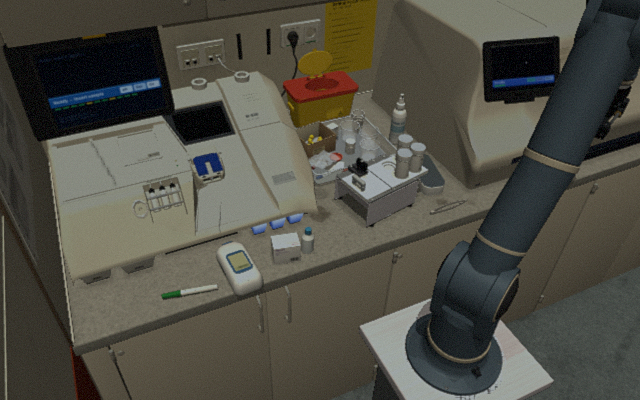

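The top view shows the stand at about (350–430, 162–217), with the black knob near (370,180) and the three pots near (403–420, 175–193). In the scene view the shelf is near (380,175). I'll zoom in on both.

```bash
python3 - <<'E'
import cv2,numpy as np
a=cv2.imread("pics/top0.png")[150:225,340:450]; b=cv2.imread("pics/scene0.png")[125:235,325:455]
a=cv2.resize(a,(400*110//110*1,0) if 0 else (440,300),interpolation=cv2.INTER_CUBIC)
a=cv2.resize(cv2.imread("pics/top0.png")[155:225,345:435],(720,560)[:2],interpolation=cv2.INTER_CUBIC)
b=cv2.resize(cv2.imread("pics/scene0.png")[125:235,325:455],(650,550),interpolation=cv2.INTER_CUBIC)
cv2.imwrite("pics/topz.png",a);cv2.imwrite("pics/scenez.png",b)
E
```

```text
(no output)
```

View pics/topz.png

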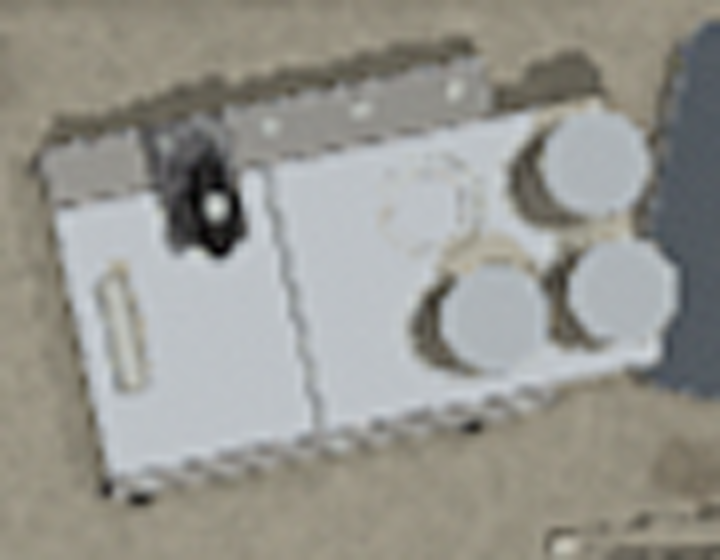

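View pics/scenez.png

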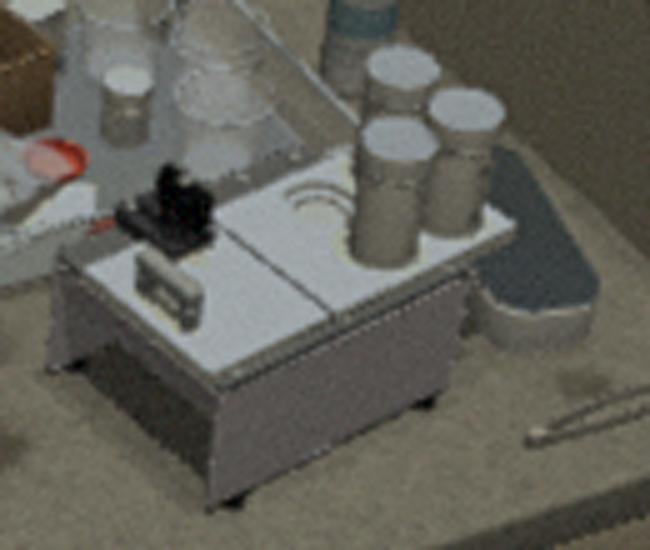

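```bash
cat > h.py <<'E'
import numpy as np, cv2
from scipy.spatial.transform import Rotation as R
from plant import env
def ray(n,u,v,cal=None):
    c=cal or env.get_calibration(n)
    d=np.array([(u-c['cx'])/c['fx'],-(v-c['cy'])/c['fy'],-1.])
    return c['eye'],R.from_quat(c['rotation']).apply(d)
def onz(n,u,v,z):
    e,d=ray(n,u,v); return (e+d*(z-e[2])/d[2])
def proj(n,p):
    c=env.get_calibration(n); q=R.from_quat(c['rotation']).inv().apply(np.asarray(p)-c['eye'])
    return np.array([c['cx']-c['fx']*q[0]/q[2],c['cy']+c['fy']*q[1]/q[2]])
E
python3 - <<'E'
from h import *
T=lambda x,y:(345+(x+.5)/8-.5,155+(y+.5)/8-.5)
S=lambda x,y:(325+(x+.5)/5-.5,125+(y+.5)/5-.5)
pts={'line_far':(268,170,.1),'line_near':(320,430,.1),'bar':(122,330,.130),'knobdot':(216,208,.146),'pot3':(595,163,.178),'pot2':(622,290,.178),'pot1':(493,318,.178),'inner_near':(110,485,.1),'inner_far':(55,205,.1),'outer_near':(655,360,.1)}
for k,(x,y,z) in pts.items(): print('top',k,onz('top',*T(x,y),z).round(4))
for k,(x,y,z) in {'line_far':(213,222,.1),'line_near':(333,316,.1),'bar':(172,273,.13),'pot3':(403,66,.178),'pot2':(466,109,.178),'pot1':(398,138,.178),'inner_near':(220,373,.1),'inner_far':(90,265,.1),'outer_near':(515,222,.1)}.items(): print('scene',k,onz('scene',*S(x,y),z).round(4))
E
```

```text
top line_far [ 0.5662 -0.0819  0.1   ]
top line_near [ 0.4573 -0.1014  0.1   ]
top bar [ 0.4988 -0.0168  0.13  ]
top knobdot [ 0.5467 -0.0542  0.146 ]
top pot3 [ 0.5595 -0.2006  0.178 ]
top pot2 [ 0.5091 -0.2101  0.178 ]
top pot1 [ 0.4988 -0.1588  0.178 ]
top inner_near [ 0.4359 -0.0134  0.1   ]
top inner_far [0.5529 0.0073 0.1   ]
top outer_near [ 0.4842 -0.242   0.1   ]
scene line_far [ 0.5584 -0.0848  0.1   ]
scene line_near [ 0.4556 -0.1039  0.1   ]
scene bar [ 0.4932 -0.0194  0.13  ]
scene pot3 [ 0.5577 -0.2027  0.178 ]
scene pot2 [ 0.5064 -0.2121  0.178 ]
scene pot1 [ 0.4976 -0.1612  0.178 ]
scene inner_near [ 0.4381 -0.0216  0.1   ]
scene inner_far [ 5.509e-01 -2.000e-04  1.000e-01]
scene outer_near [ 0.4877 -0.2478  0.1   ]
```

Emit:
{"api": "arm_command", "payload": {"deltas": [[[0, 0, 0, 0, 0, -0.8, -1], [0, 0, 0, 0, 0, -0.8, -1], [0, 0, 0, 0.65, -0.55, 0, -1], [0, 0, 0, 0.65, -0.55, 0, -1], [0, 0, 0, 0.65, -0.55, 0, -1], [0, 0, 0, 0.65, -0.55, 0, -1], [0, 0, 0, 0.65, -0.55, 0, -1], [0, 0, 0, 0.65, -0.55, 0, -1]]]}}

```text
t: 1.1
tcp_pos: [0.4135, -0.3323, 0.3263]
ee_rot: [0.976, 0.216, -0.0, -0.0]
contact_force: [0.9, -0.8, -0.3]
width: 1.0
finger_force: 0.0
```

Emit:
{"api": "arm_command", "payload": {"deltas": [[[0, 0, 0, 0.65, -0.55, 0, -1], [0, 0, 0, 0.65, -0.55, 0, -1], [0, 0, 0, 0.65, -0.55, 0, -1], [0, 0, 0, 0.65, -0.55, 0, -1], [0, 0, 0, 0.65, -0.55, 0, 0], [0, 0, 0, 0.65, -0.55, 0, 0.2], [0, 0, 0, 0, 0, 0, 0.2], [0, 0, 0, 0, 0, 0, 0.2]]]}}

```text
t: 2.1
tcp_pos: [0.5416, -0.0566, 0.3261]
ee_rot: [0.977, 0.215, -0.001, 0.0]
contact_force: [-0.0, -0.1, 0.4]
width: 0.634
finger_force: 0.0
```

```bash
python3 - <<'E'
from h import *
s=env.sense(); print(s['t'],s['q'].round(3),s['tcp_pos'],s['width'],R.from_quat(s['ee_rot']).as_matrix().round(3), s['contact_force'])
E
```

```text
2.1 [ 0.373  0.211 -0.412  1.695  0.089  1.255 -1.196] [ 0.54162352 -0.05660909  0.32606027] 0.6339761092486383 [[ 0.907  0.421 -0.001]
 [ 0.421 -0.907 -0.001]
 [-0.001  0.    -1.   ]] [-0.02409812 -0.08270027  0.3557155 ]
```

Emit:
{"api": "arm_command", "payload": {"deltas": [[[0, 0, -1, 0, 0, 0, 0.2], [0, 0, -1, 0, 0, 0, 0.2], [0, 0, -1, 0, 0, 0, 0.2], [0, 0, -1, 0, 0, 0, 0.2], [0, 0, -1, 0, 0, 0, 0.2], [0, 0, -1, 0, 0, 0, 0.2], [0, 0, -1, 0, 0, 0, 0.2], [0, 0, -1, 0, 0, 0, 0.2]]]}}

```text
t: 3.1
tcp_pos: [0.5414, -0.0583, 0.3263]
ee_rot: [0.609, 0.793, -0.001, 0.0]
contact_force: [0.4, -0.5, 1.0]
width: 0.396
finger_force: 0.0
```

Emit:
{"api": "arm_command", "payload": {"deltas": [[[0, 0, -1, 0, 0, 0, 0.2], [0, 0, -1, 0, 0, 0, 0.2], [0, 0, -1, 0, 0, 0, 0.2], [0, 0, -1, 0, 0, 0, 0.2], [0, 0, -1, 0, 0, 0, 0.2], [0, 0, -1, 0, 0, 0, 0.2], [0, 0, -1, 0, 0, 0, 0.2], [0, 0, -0.56, 0, 0, 0, 0.2]]]}}

```text
t: 4.1
tcp_pos: [0.5414, -0.0583, 0.3262]
ee_rot: [-0.004, 1.0, -0.001, -0.0]
contact_force: [-0.1, -0.5, -0.8]
width: 0.398
finger_force: 0.0
```

Emit:
{"api": "arm_command", "payload": {"deltas": [[[0, 0, -1, 0, 0, 0, 0.2], [0, 0, 0, 0, 0, 0, 0.2]]]}}

```text
t: 4.35
tcp_pos: [0.5415, -0.0579, 0.3262]
ee_rot: [-0.089, 0.996, -0.0, -0.0]
contact_force: [-0.4, -0.6, 0.5]
width: 0.396
finger_force: 0.0
```

```bash
python3 - <<'E'
from h import *
s=env.sense(); c=env.get_calibration("wrist"); print(s['t'],s['q'].round(3),s['tcp_pos'],s['width'],R.from_quat(s['ee_rot']).as_matrix().round(3),c)
im=env.capture("wrist"); cv2.imwrite("pics/w1.png",im[:,:,::-1]);
E
```

```text
4.35 [ 0.711  0.282 -0.843  1.678  0.219  1.281  1.573] [ 0.54151833 -0.05793031  0.32623362] 0.39643411871127704 [[-0.984 -0.177 -0.001]
 [-0.177  0.984 -0.001]
 [ 0.001 -0.001 -1.   ]] {'fx': 309.70691628693146, 'fy': 309.70691628693146, 'cx': 319.4312057278395, 'cy': 194.77254218513445, 'eye': array([ 0.47401181, -0.07047217,  0.47997449]), 'rotation': array([-0.08305677, -0.09881076,  0.76046312,  0.6364227 ])}
```

View pics/w1.png

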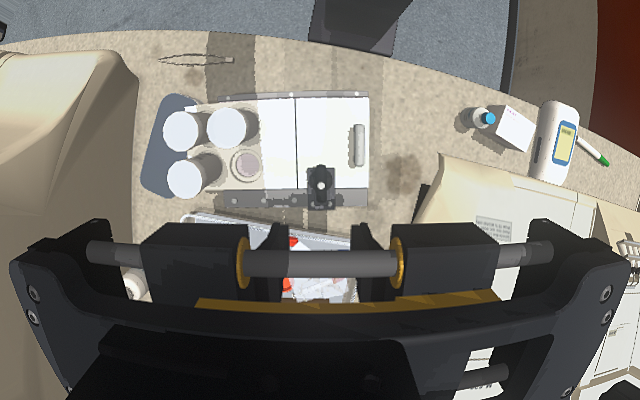

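The wrist view shows the knob at about (320,185), the bar at (358,145), the dark line at x≈296 (rows 97–187), and the pot caps at (185,131), (228,128) and (187,178). I'll cast fisheye rays through these and refine a crop around the bar and knob.

```bash
cat >> h.py <<'E'
def wonz(cal,u,v,z):
    a=np.array([u-cal['cx'],-(v-cal['cy'])])/cal['fx']; r=np.hypot(*a)
    d=np.r_[a*np.sin(r)/max(r,1e-9),-np.cos(r)]
    d=R.from_quat(cal['rotation']).apply(d); return cal['eye']+d*(z-cal['eye'][2])/d[2]
E
python3 - <<'E'
from h import *
c=env.get_calibration("wrist")
for k,(u,v,z) in dict(bar=(359,145,.13),bar_n=(359,124,.13),bar_f=(358,167,.13),dot=(321,185,.146),ln_n=(296,98,.1),ln_f=(297,187,.1),p1=(228,128,.178),p2=(185,131,.178),p3=(187,178,.178),in_near=(369,97,.1),in_far=(367,189,.1)).items(): print(k,wonz(c,u,v,z).round(4))
im=cv2.imread("pics/w1.png")[85:215,250:380]; cv2.imwrite("pics/w1z.png",cv2.resize(im,None,fx=4.5,fy=4.5,interpolation=cv2.INTER_CUBIC))
E
```

```text
bar [ 0.4999 -0.02    0.13  ]
bar_n [ 0.4764 -0.0246  0.13  ]
bar_f [ 0.5251 -0.0161  0.13  ]
dot [ 0.5499 -0.055   0.146 ]
ln_n [ 0.4589 -0.1019  0.1   ]
ln_f [ 0.5682 -0.0823  0.1   ]
p1 [ 0.5011 -0.158   0.178 ]
p2 [ 0.5102 -0.205   0.178 ]
p3 [ 0.5595 -0.1977  0.178 ]
in_near [ 0.4413 -0.0148  0.1   ]
in_far [0.5551 0.0057 0.1   ]
```

View pics/w1z.png

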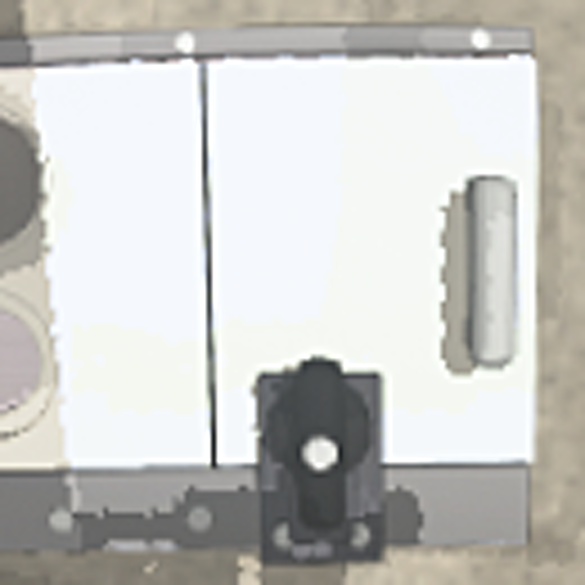

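The stand yaw is 10.2°, and the tool is already aligned to it. The knob is at about (0.548, −0.055) and the bar at (0.499, −0.019). The views agree to 2–3 mm, so I'm descending on the knob.

Emit:
{"api": "arm_command", "payload": {"deltas": [[[0, 0, 0, -0.11, 0.03, 0, 0.2], [0, 0, 0, 0, 0, 0.6, 0.2], [0, 0, 0, 0, 0, 0.6, 0.2], [0, 0, 0, 0, 0, 0.6, 0.2], [0, 0, 0, 0, 0, 0.6, 0.2], [0, 0, 0, 0, 0, 0, 0.2]]]}}

```text
t: 5.15
tcp_pos: [0.5466, -0.053, 0.1802]
ee_rot: [-0.091, 0.996, 0.001, -0.003]
contact_force: [-0.5, -0.1, -0.1]
width: 0.401
finger_force: 0.0
```

Emit:
{"api": "arm_command", "payload": {"deltas": [[[0, 0, 0, 0, 0, 0.35, 0.2], [0, 0, 0, 0, 0, 0.35, 0.2], [0, 0, 0, 0, 0, 0, 0.2]]]}}

```text
t: 5.52
tcp_pos: [0.5484, -0.0529, 0.1409]
ee_rot: [-0.091, 0.996, 0.0, -0.0]
contact_force: [-0.4, 0.4, -0.2]
width: 0.398
finger_force: 0.0
```

Emit:
{"api": "arm_command", "payload": {"deltas": [[[0, 0, 0, 0, -0.03, 0.06, 0.2], [0, 0, 0, 0, 0, 0, 0.9], [0, 0, 0, 0, 0, 0, 0.9], [0, 0, 0, 0, 0, 0, 0.9], [0, 0, 0, 0, 0, 0, 0.9], [0, 0, 0, 0, 0, 0, 0.9]]], "grip_force": 30}}

```text
t: 6.28
tcp_pos: [0.5488, -0.0552, 0.1373]
ee_rot: [-0.092, 0.996, -0.0, 0.0]
contact_force: [-0.1, -2.9, 3.0]
width: 0.134
finger_force: 30.0
```

Emit:
{"api": "arm_command", "payload": {"deltas": [[[0, 0, 0.7, 0, 0, 0, 1], [0, 0, 0.7, 0, 0, 0, 1], [0, 0, 0.7, 0, 0, 0, 1], [0, 0, 0.7, 0, 0, 0, 1], [0, 0, 0.7, 0, 0, 0, 1], [0, 0, 0.7, 0, 0, 0, 1]]]}}

```text
t: 7.02
tcp_pos: [0.5488, -0.0552, 0.1373]
ee_rot: [0.273, 0.962, -0.0, 0.0]
contact_force: [0.0, -2.5, 2.9]
width: 0.134
finger_force: 30.0
```

```bash
python3 - <<'E'
from h import *
s=env.sense(); print(s['q'].round(3),s['tcp_pos'],s['contact_force'],s['wrist_torque'],s['width'],s['finger_force'],R.from_quat(s['ee_rot']).as_matrix().round(3)[:,0])
E
```

```text
[ 0.478  0.435 -0.582  1.9    0.304  0.893  0.763] [ 0.54879597 -0.05524683  0.13734836] [ 0.02912047 -2.47635066  2.92114318] [-0.40672514 -0.01701594  0.0486392 ] 0.1341464150744816 29.977662563323975 [-0.851  0.526 -0.001]
```

Emit:
{"api": "arm_command", "payload": {"deltas": [[[0, 0, 0.7, 0, 0, 0, 1], [0, 0, 0.7, 0, 0, 0, 1], [0, 0, 0.7, 0, 0, 0, 1], [0, 0, 0.7, 0, 0, 0, 1], [0, 0, 0.7, 0, 0, 0, 1], [0, 0, 0.7, 0, 0, 0, 1], [0, 0, 0.6, 0, 0, 0, 1], [0, 0, 0, 0, 0, 0, 1]]]}}

```text
t: 8.02
tcp_pos: [0.5487, -0.0553, 0.1373]
ee_rot: [0.639, 0.769, -0.0, 0.001]
contact_force: [0.2, -2.7, 4.0]
width: 0.136
finger_force: 30.0
```

```bash
python3 - <<'E'
from h import *
s=env.sense(); print(s['q'].round(3),s['tcp_pos'],s['contact_force'],s['wrist_torque'],s['width'],s['finger_force'],R.from_quat(s['ee_rot']).as_matrix().round(3)[:,0])
E
```

```text
[ 0.332  0.401 -0.391  1.909  0.198  0.868  0.025] [ 0.54873735 -0.055321    0.13731257] [ 0.2273916  -2.68770904  4.04438684] [-0.70598734  0.01046365  0.10039031] 0.1357802923904303 29.98581826686859 [-0.184  0.983 -0.001]
```

Emit:
{"api": "arm_command", "payload": {"deltas": [[[0, 0, 0, 0, 0, 0, 0.2], [0, 0, 0, 0, 0, 0, 0.2], [0, 0, 0, 0, 0, 0, 0.2], [0, 0, 0, 0, 0, -0.3, 0.2], [0, 0, 0, 0, 0, -0.7, 0.2], [0, 0, 0, 0, 0, -0.7, 0.2], [0, 0, 0, 0, 0, 0, 0.2]]]}}

```text
t: 8.9
tcp_pos: [0.5511, -0.0543, 0.2439]
ee_rot: [0.639, 0.769, 0.003, 0.004]
contact_force: [-0.4, 0.4, -0.8]
width: 0.395
finger_force: 0.0
```

Emit:
{"api": "arm_command", "payload": {"deltas": [[[0, 0, -1, 0, 0, 0, 0.2], [0, 0, -1, 0, 0, 0, 0.2], [0, 0, -1, 0, 0, 0, 0.2], [0, 0, -1, 0, 0, 0, 0.2], [0, 0, -1, 0, 0, 0, 0.2], [0, 0, -1, 0, 0, 0, 0.2], [0, 0, -1, 0, 0, 0, 0.2], [0, 0, -1, 0, 0, 0, 0.2]]]}}

```text
t: 9.9
tcp_pos: [0.5481, -0.0547, 0.2388]
ee_rot: [-0.007, 1.0, 0.0, -0.0]
contact_force: [0.6, -0.6, -0.6]
width: 0.4
finger_force: 0.0
```

Emit:
{"api": "arm_command", "payload": {"deltas": [[[0, 0, -0.97, 0, 0, 0, 0.2], [0, 0, 0, 0, 0, 0, 0.2]]]}}

```text
t: 10.15
tcp_pos: [0.5482, -0.0547, 0.2388]
ee_rot: [-0.088, 0.996, 0.0, -0.0]
contact_force: [0.7, 0.8, -0.6]
width: 0.4
finger_force: 0.0
```

```bash
python3 - <<'E'
from h import *
s=env.sense(); c=env.get_calibration("wrist"); im=env.capture("wrist"); cv2.imwrite("pics/w2.png",im[:,:,::-1])
print(s['t'],s['q'].round(3),s['tcp_pos'],s['width'],R.from_quat(s['ee_rot']).as_matrix().round(3)[:,0],s['contact_force'])
np.save('c2.npy',c,allow_pickle=True)
E
```

```text
10.15 [ 0.584  0.339 -0.704  1.79   0.244  1.101  1.544] [ 0.54817448 -0.05473801  0.23877067] 0.3997019693905667 [-0.985 -0.175  0.001] [ 0.7144656   0.81934908 -0.60816303]
```

View pics/w2.png

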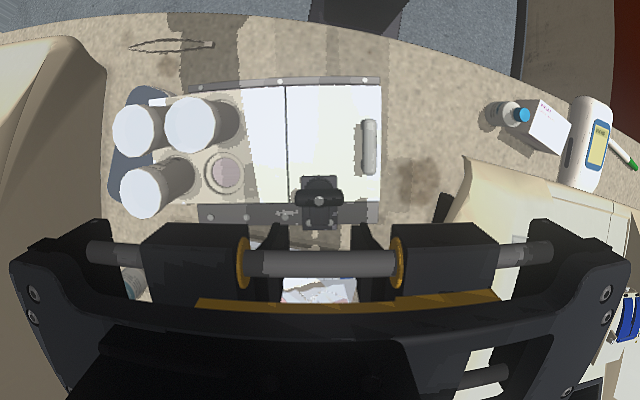

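```bash
python3 - <<'E'
from h import *
c=np.load('c2.npy',allow_pickle=True).item()
im=cv2.imread("pics/w2.png"); print(wonz(c,370,147,.13),wonz(c,370,120,.13),wonz(c,370,174,.13),wonz(c,319,199,.146), wonz(c,286,86,.1),wonz(c,287,202,.1))
print(wonz(c,379,81,.1),wonz(c,380,202,.1))
E
```

```text
[ 0.49990003 -0.01979647  0.13      ] [ 0.47715592 -0.0243085   0.13      ] [ 0.52302868 -0.01497853  0.13      ] [ 0.54855645 -0.05553298  0.146     ] [ 0.45903772 -0.10264188  0.1       ] [ 0.56977405 -0.08389543  0.1       ]
[ 0.43823578 -0.0177962   0.1       ] [0.55376927 0.00704765 0.1       ]
```

Emit:
{"api": "arm_command", "payload": {"deltas": [[[0, 0, 0, 0.35, 0.36, 0, 0.1], [0, 0, 0, 0.35, 0.36, 0, 0.1], [0, 0, 0, 0, 0, 0.5, 0.1], [0, 0, 0, 0, 0, 0.5, 0.1], [0, 0, 0, 0, 0, 0.5, 0.1], [0, 0, 0, 0, 0, 0, 0.1], [0, 0, 0, 0, 0, 0, 0.1]]], "grip_force": 40}}

```text
t: 11.08
tcp_pos: [0.5003, -0.0194, 0.15]
ee_rot: [-0.089, 0.996, -0.0, 0.001]
contact_force: [-0.2, 0.5, 0.5]
width: 0.453
finger_force: 0.0
```

Emit:
{"api": "arm_command", "payload": {"deltas": [[[0, 0, 0, 0, 0, 0.3, 0.1], [0, 0, 0, 0, 0, 0.3, 0.1], [0, 0, 0, 0, 0, 0, 0.1], [0, 0, 0, 0, 0, 0, 1], [0, 0, 0, 0, 0, 0, 1], [0, 0, 0, 0, 0, 0, 1], [0, 0, 0, 0, 0, 0, 1], [0, 0, 0, 0, 0, 0, 1]]]}}

```text
t: 12.08
tcp_pos: [0.4999, -0.0194, 0.1133]
ee_rot: [-0.089, 0.996, -0.0, 0.001]
contact_force: [-0.2, 0.2, 2.1]
width: 0.133
finger_force: 40.0
```

```bash
python3 - <<'E'
from h import *
s=env.sense(); c=env.get_calibration("wrist"); im=env.capture("wrist"); cv2.imwrite("pics/w3.png",im[:,:,::-1])
np.save('c3.npy',c,allow_pickle=True)
print(s['t'],s['q'].round(3),s['tcp_pos'],s['width'],R.from_quat(s['ee_rot']).as_matrix().round(4),s['contact_force'],s['wrist_torque'],s['finger_force'])
E
```

```text
12.075 [ 0.498  0.413 -0.671  2.031  0.352  0.81   1.371] [ 0.49992044 -0.01944672  0.1132883 ] 0.13301558471893113 [[-9.841e-01 -1.779e-01  1.100e-03]
 [-1.779e-01  9.841e-01  0.000e+00]
 [-1.100e-03 -2.000e-04 -1.000e+00]] [-0.18457165  0.18666402  2.08354419] [ 0.27062969 -0.21695073  0.21033476] 39.96825462207198
```

Emit:
{"api": "arm_command", "payload": {"deltas": [[[0, 0, 0, 0, 0, 0.02, 1], [0, 0, 0, 0, -0.1, 0, 1], [0, 0, 0, 0, -0.15, 0, 1], [0, 0, 0, 0, -0.15, 0, 1], [0, 0, 0, 0, -0.1, 0, 1], [0, 0, 0, 0, 0, 0, 1]]]}}

```text
t: 12.88
tcp_pos: [0.5063, -0.0468, 0.1133]
ee_rot: [-0.089, 0.996, 0.001, 0.002]
contact_force: [-0.1, 4.5, 8.6]
width: 0.129
finger_force: 40.0
```

Emit:
{"api": "arm_command", "payload": {"deltas": [[[0, 0, 0, 0, -0.1, 0, 1], [0, 0, 0, 0, -0.15, 0, 1], [0, 0, 0, 0, -0.15, 0, 1], [0, 0, 0, 0, -0.15, 0, 1], [0, 0, 0, 0, -0.15, 0, 1], [0, 0, 0, 0, -0.1, 0, 1], [0, 0, 0, 0, 0, 0, 1]]]}}

```text
t: 13.75
tcp_pos: [0.5148, -0.094, 0.1132]
ee_rot: [-0.089, 0.996, 0.001, 0.002]
contact_force: [-0.4, 4.3, 9.1]
width: 0.133
finger_force: 40.0
```

```bash
python3 - <<'E'
from h import *
s=env.sense()
print(s['t'],s['tcp_pos'],s['width'],R.from_quat(s['ee_rot']).as_matrix().round(4),s['contact_force'],s['wrist_torque'])
p=s['tcp_pos']-[.4999,-.0194,.1133]; print(np.hypot(*p[:2]),np.degrees(np.arctan2(p[0],-p[1])))
E
```

```text
13.75 [ 0.51479531 -0.09400075  0.11324529] 0.1333923084598047 [[-0.984  -0.178   0.003 ]
 [-0.178   0.984   0.0026]
 [-0.0034  0.002  -1.    ]] [-0.43281124  4.31802083  9.11038443] [1.14744753 0.0625407  0.02105449]
0.0760732686773378 11.29158895624138
```

Emit:
{"api": "arm_command", "payload": {"deltas": [[[0, 0, 0, 0, -0.1, 0, 1], [0, 0, 0, 0, -0.1, 0, 1], [0, 0, 0, 0, -0.1, 0, 1], [0, 0, 0, 0, -0.07, 0, 1], [0, 0, 0, 0, 0, 0, 1], [0, 0, 0, 0, 0, 0, 1]]]}}

```text
t: 14.5
tcp_pos: [0.5186, -0.1154, 0.1133]
ee_rot: [-0.09, 0.996, 0.001, 0.002]
contact_force: [-1.4, 5.9, 9.8]
width: 0.132
finger_force: 40.0
```

```bash
python3 - <<'E'
from h import *
s=env.sense()
print(s['t'],s['tcp_pos'],s['width'],s['contact_force'],s['wrist_torque'])
p=s['tcp_pos']-[.4999,-.0194,.1133]; print(np.hypot(*p[:2]))
c=env.get_calibration("wrist"); w=env.capture("wrist")[:,:,::-1]; t=env.capture("top")[:,:,::-1]
cv2.imwrite("pics/w4.png",w); cv2.imwrite("pics/t4.png",t); np.save('c4.npy',c,allow_pickle=True)
a=cv2.resize(t[150:225,345:445],None,fx=8,fy=8,interpolation=cv2.INTER_CUBIC)
cv2.imwrite("pics/t4z.png",a)
E
```

```text
14.5 [ 0.51864823 -0.11539761  0.11326209] 0.13211735943924882 [-1.40700757  5.90597892  9.79638269] [1.25913788 0.07729167 0.0214046 ]
0.09781123029184688
```

View pics/w4.png

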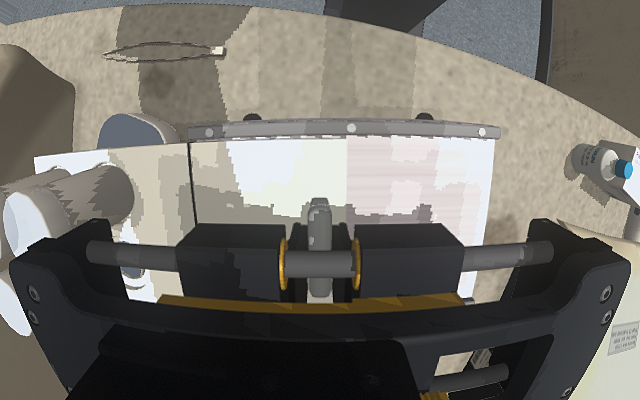

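The line's near end is at about (191,145) and the guide strip's end corner at (188,128–141), so they are almost level. I'll measure the remainder.

```bash
python3 - <<'E'
from h import *
c=np.load('c4.npy',allow_pickle=True).item(); ex=np.array([.178,-.984,0])
for k,(u,v,z) in dict(line_a=(190.5,146,.1),line_b=(193.5,190,.1),line_c=(196,215,.1),g1=(188.5,127,.097),g2=(188.5,138,.097),gr=(500,132,.097)).items():
    p=wonz(c,u,v,z); print(k,p.round(4),(p@ex*1000).round(1))
w=cv2.imread("pics/w4.png").astype(int).sum(2)
for v in (129,133,150,170,190,210): print(v,w[v,180:202])
E
```

```text
line_a [ 0.4794 -0.1978  0.1   ] 279.9
line_b [ 0.5049 -0.1935  0.1   ] 280.3
line_c [ 0.5202 -0.1909  0.1   ] 280.5
g1 [ 0.469  -0.2016  0.097 ] 281.9
g2 [ 0.4754 -0.2009  0.097 ] 282.3
gr [ 0.4365 -0.0179  0.097 ] 95.3
129 [291 293 294 292 288 292 282 297 322 333 330 327 331 331 332 330 331 333
 332 331 331 332]
133 [287 290 295 295 295 303 297 286 325 325 325 324 324 326 324 329 327 327
 323 327 325 325]
150 [607 610 608 606 609 616 652 449  74 116 451 615 622 613 614 610 613 613
 615 614 614 616]
170 [545 542 544 542 541 543 545 559 551 126 100 228 599 555 545 544 545 544
 544 544 545 543]
190 [431 430 433 430 430 431 433 429 433 449 395 203  96 266 443 442 433 434
 431 434 434 436]
210 [429 430 429 431 430 429 428 430 430 431 433 441 411 206  85 183 398 443
 430 429 432 428]
```

```bash
python3 - <<'E'
import cv2
w=cv2.imread("pics/w4.png")[110:230,150:250]; cv2.imwrite("pics/w4z.png",cv2.resize(w,(500,600),interpolation=cv2.INTER_CUBIC))
E
```

```text
(no output)
```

View pics/w4z.png

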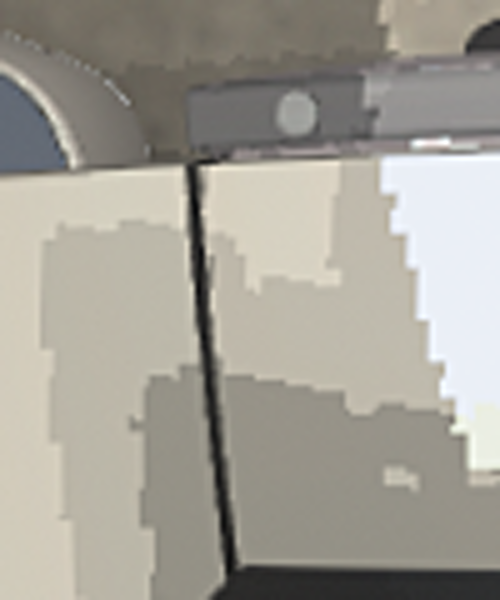

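View pics/t4z.png

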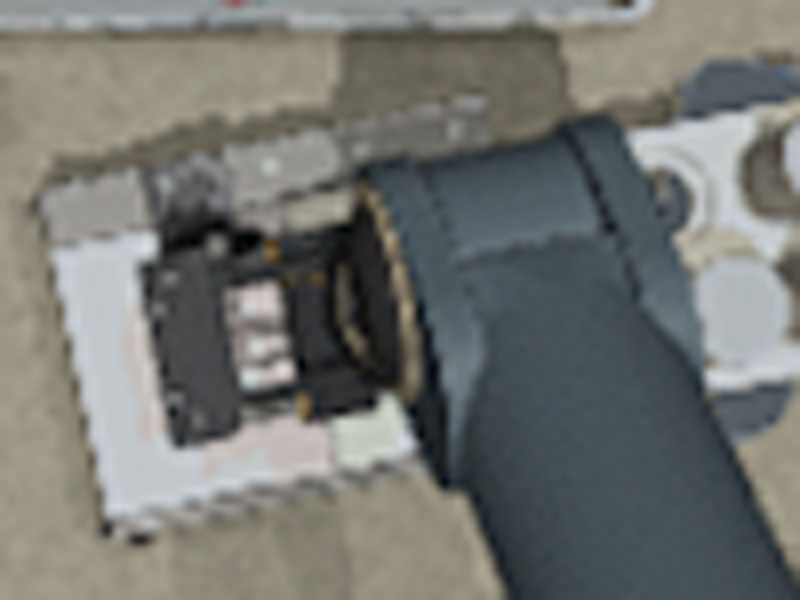

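Emit:
{"api": "arm_command", "payload": {"deltas": [[[0, 0, 0, 0, -0.02, 0, 1], [0, 0, 0, 0, -0.02, 0, 1], [0, 0, 0, 0, 0, 0, 1], [0, 0, 0, 0, 0, 0, 1], [0, 0, 0, 0, 0, 0, 1]]]}}

```text
t: 15.22
tcp_pos: [0.5189, -0.117, 0.1133]
ee_rot: [-0.09, 0.996, 0.002, 0.001]
contact_force: [-0.7, 7.3, 8.5]
width: 0.133
finger_force: 40.0
```

```bash
python3 - <<'E'
from h import *
s=env.sense(); p=s['tcp_pos']-[.4999,-.0194,.1133]; print(p,np.hypot(*p[:2]),s['contact_force'],s['finger_force'])
c=env.get_calibration("wrist"); w=env.capture("wrist").astype(int).sum(2)
ex=np.array([.178,-.984,0])
for v in (150,170,190,210):
    u=170+w[v,170:220].argmin(); print(v,u,wonz(c,u,v,.1)@ex*1000)
print(w[132,180:200])
for u in range(180,200): pass
print(wonz(c,184.5,132,.097)@ex*1000)
E
```

```text
[ 1.90028800e-02 -9.76366613e-02 -3.08497662e-05] 0.0994687240914469 [-0.67514335  7.31054973  8.50744765] 39.97076964005828
150 188 283.3701139259139
170 190 283.04087425145553
190 192 282.9319335362225
210 194 283.0507268965621
[288 293 297 299 295 299 297 300 304 289 310 326 327 330 327 327 331 328
 328 326]
286.32278889744686
```

```bash
python3 -c "
from plant import env
print(env.finish_job())"
```

```text
the job is handed in; nothing more can be done
None
```

I handed the job in at about 15 s. The knob was resting a quarter turn round, and the shelf was slid out about 99.5 mm, so its line is within about 1–2 mm of the stand's end. The bar was still gripped at 40 N and pressed down with about 8.5 N; the hand-in returned no verdict.

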